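# Load the gang cut-off jig with square bars and clamp it

## Task

Load every square steel bar from the rack into the cut-off jig, one to a slot: slide it over the roller and under the bridge until its end is hard against the end stop. Only when all the bars are home, spin the clamp nut clockwise with the fingers until the pressure bar is down on the bars, then take the spanner to it and tighten it as far as it will go. Lay the spanner back flat on its rubber mat when you are done, and do not shove the tape measure or the flat offcut about.

Things in the scene. Friction and masses are not known exactly. Their poses are not given: they have to be found in the camera images.
- bar1: a plain square steel bar, 200 long (own x), 20 x 20 mm, about 0.62 kg; origin in its centre. At the start it lies in the rack; it may be absent. The bars are all alike and either end may go first. Held near an end it is too heavy to keep level: lift it near the middle
- bar2: another such bar, likewise
- bar3: another such bar, likewise
- rack: fixed wooden stock rack, 196 (x) x 220 (y) x 52 mm high, origin under its centre. Two comb boards across it (72 to 98 mm either side of the middle along x) have notches 28 mm wide at y = -60, 0, 60; the bars lie along x in them, undersides 28 mm above the bench, and can be gripped only between the boards, where it is open to the bench but for side rails (|y| above 92, 28 mm high)
- jig: fixed cut-off jig for sawing several bars to one length; origin at bench height. x is the feed direction, from the robot's side to the end stop, y to its left. Plywood base x -170..120, |y| below 125, 18 mm thick; on it, in feed order, roller, slots under a bridge, two 100 mm saw guide posts (x 52, |y| 100), stop. A bar that is home has its centre at x -15, z 50, its tail end at x -115
- stop_face (a point): middle of the end stop's face that the bars butt against, at jig x 85, 50 mm above the bench (the stop is 66 mm high); axes as the jig's
- clamp_nut (a joint): angle of the captive clamp nut in rad, 0 to 5.6; grows as it is turned clockwise, seen from above, and lowers the pressure bar under the bridge by 4 mm a turn. Starts slack (0 to 1, pressure bar about 3 mm clear of the bars); at about 5.0 the pressure bar meets the bars (finger-tight); at 5.6 it turns no further (fully tight). Takes about 0.25 N m to turn and stays where it is left
- nut_top (a point): centre of the nut's top, on its vertical axis, at jig x -20, y 0, z 120; turns with the nut. Steel hexagon 24 mm across flats, from 99 to 120 mm above the bench, on a round collar (31 mm diameter, 4 mm thick) on the bridge. One pair of flats faces the point's own x axis; its axes are the jig's when the joint reads 0
- spanner: open-ended steel spanner, 217 mm long, 10 mm thick, 0.24 kg, flat; origin on its underside. Own x runs along the handle to the jaws: handle 16 mm wide from x -120 to 45, head up to 48 mm wide from x 45 to 97, jaws open to +x, 25.6 mm apart; balances at about x 10. Goes over the nut from above with its jaws along a pair of flats, resting on the collar or held just above it
- spanner_jaw (a point): where the nut's axis has to be in the spanner's jaws: x = 79 mm, halfway up the spanner's thickness; axes as the spanner's
- mat: fixed black rubber mat, 280 (x) x 140 (y) x 4 mm, origin under its centre; the spanner's place
- tape_measure: yellow tape measure, 66 x 36 x 62 mm high, standing, a bystander
- flat_offcut: dark flat steel offcut, 130 x 30 x 8 mm, a bystander
- roller (a point): middle of the top of the infeed roller (18 mm diameter, 212 mm long, along y), at x -130, y 0, z 40 of the jig; cheeks 46 mm high stand at |y| above 106. A bar about 60 mm short of home lies level and safe on roller and bed when let go, and can be taken again by its tail (nothing but the roller is under it there) and pushed on
- slot1 (a point): mouth of the right slot (jig y = -50): the middle of its floor where it begins, at jig x -45, z 40; axes as the jig's. Like the middle one
- slot2 (a point): mouth of the middle slot (jig y = 0): middle of its floor where it begins, at jig x -45, z 40. Slots are 26 mm wide, 130 mm long, level with the roller's top, between dividers 24 mm wide and 57 mm high with pointed noses reaching 12 mm in front of the mouth, as does a sloping lip. A green bridge covers the first 50 mm (raised pressure bar 63, top 92 mm above the bench): hold no bar there
- slot3 (a point): mouth of the left slot (jig y = 50): the middle of its floor where it begins, at jig x -45, z 40; axes as the jig's. Like the middle one
There are look-alikes about, which are no part of the job. Leave any blue look-alike of the bar2 alone.

How it is judged:
By the outcome, as a careful person would: the job done as asked, in the order asked, and still so for the second after the job is handed in, with the robot touching nothing.
Of bar1, bar2, bar3 only 2 to 3 are there at a start; the rules pass over those that are not, and their reading is None.
At some moment in a run one of spanner may be knocked a few centimetres aside while the robot is not near it.
Once in a run the grip may slacken for a moment while it holds something.
It also fails if it takes over 210 s, if anything falls off the work surface, if the arm or the gripper's body presses on something with over 40 N, if the wrist force passes 120 N, or if a joint passes its speed limit or range.

## Robot

A 6-joint arm with a two-finger parallel gripper is mounted at the origin on the work surface. World frame = base frame: x ahead of the robot, y to its left, z up, the work surface at z = 0. Lengths are in m, angles in rad, forces in N, time in s.
With the tool pointing down it reaches from about 0.325 to 0.775 m from the base axis. Payload 9.3 kg.
Tool frame: the origin (TCP) lies at the very end of the fingers, on their centre line; the grasp point (between the pads) lies 19 mm behind it; z points along the fingers, y is the line along which they close (so a half turn about z gives the same grasp; the last joint's range is limited). The gripper opens to 85 mm and grips with 20 to 120 N. Pads are 22 mm wide; open, the fingers measure 114 mm over their backs; the gripper's body (76 mm by 85 mm) begins 54 mm behind the grasp point. The pads swing forward as they close: fully open they stand 13 mm farther back than shut.
Start: joints at [-1.284, 0.259, 0.021, 1.334, 0, 1.418], TCP at [0.234, -0.498, 0.231] pointing down, gripper open.
Joint ranges: [-3.04, 3.04], [-0.91, 1.82], [-1.04, 1.36], [-1.92, 1.95], [-1.52, 1.45], [-3.14, 3.14]. Speed limits (rad/s): [2.22, 2.22, 2.79, 3.14, 3.14, 3.14].

## Interface

Orientations are given as [roll, pitch, yaw] about the fixed x, y, z axes, in that order (R = Rz(yaw) Ry(pitch) Rx(roll)).
In Python, from cell import bot, claw, kin, monitor, get_image, finish_job gives the robot as it stands. The module is installed in compiled form; this text tells all that it offers. Calls block until the motion is done:
- bot.move_pose(position, orientation): joint-space move of the TCP to a pose.
- bot.move_l(position, rot=None, feed=0.15): straight line of the TCP; rot=None keeps the orientation; feed is the mean speed in m/s.
- bot.movej(angles): joint-space move.
- claw.gripper_to(opening): opening from 0.0 (shut) to 1.0 (fully open); the grip force is fixed at half the most; returns when the fingers have stopped.
- bot.pause(seconds).
- kin.inverse_kinematics(position, orientation): joint angles nearest the present ones, or None.
- monitor.get_state(): the state.
- get_image(name): name is "scene" or "top" or "wrist"; returns a dict with "img" (420x560x3 uint8, blue, green, red), "fx", "fy", "cx", "cy" (pixels), "rvec" (rotation vector, rad) and "tvec" (3), from world to camera coordinates, as OpenCV has them. Camera axes: x right, y down, z forward; pixel columns grow to the right and rows downward; lengths in m; the calibration is good to about 2 mm. A picture is of the moment at which its call begins. There is no depth.
A pose or a line that the arm cannot do raises bot.PlanningError and nothing moves.
- finish_job(): hands the job in; it is judged then, once.
The state is a dict: "time": time; "joint_pos": joint angles; "dq": joint speeds; "tau": joint torques, N m; "eef_pos": TCP position; "orientation": TCP orientation; "force": force on the tool from outside, world axes, zero at the start; "ft_torque": the same for the moment, N m; "opening": opening from 0.0 (shut) to 1.0 (fully open); "gripper_force": force on a finger pad.
Only numpy, scipy, OpenCV 4.12 (cv2) and the standard library are available. Lean on these libraries where they do the work, as an engineer would, in place of code of your own. Each camera call takes 0.05 s, during which the arm holds its last target. There are 200 camera calls.

## Working session

There is one attempt and no reset: what is moved stays moved. The work goes in short steps, each a Python script; the robot and the scene stay as the last script left them, time stands still between calls to the robot, and variables do not carry over. Pictures are saved under pics/ and viewed, at most 14 in all, crops included, and the job is handed in when it is done.

```bash
ls; mkdir -p pics
python3 - <<'E'
from cell import *
import cv2,numpy as np
for n in("scene","top"):
    d=get_image(n);cv2.imwrite(f"pics/{n}0.png",d["img"]);np.save(f"pics/{n}0.npy",d,allow_pickle=True)
    R=cv2.Rodrigues(np.array(d["rvec"],float))[0];print(n,d["fx"],-R.T@np.array(d["tvec"]).ravel())
print(monitor.get_state())
E
```

```text
pics
scene 412.03997602655676 [ 1.09011844 -0.37675749  0.92956144]
top 531.7583231768126 [ 0.23161429 -0.00909833  1.55810461]
{'time': 0.1, 'joint_pos': array([-1.28358609e+00,  2.59121660e-01,  2.08215537e-02,  1.33369454e+00,
       -1.02433317e-05,  1.41821591e+00]), 'dq': array([-0.0008542 , -0.00012132,  0.0016802 ,  0.00030507, -0.00066989,
        0.00032853]), 'tau': array([ 3.58902747e-03, -5.56696558e+01,  3.45069122e+01,  1.15933883e-02,
       -1.83077518e-04, -2.16863720e-05]), 'eef_pos': array([ 0.23409118, -0.49741035,  0.23072802]), 'orientation': array([-3.14040669e+00, -1.72007780e-04,  4.39790554e-01]), 'force': array([ 0.56021544,  1.35093561, -0.17804394]), 'ft_torque': array([ 0.04194832, -0.04085359,  0.049269  ]), 'gripper_force': 0.0, 'opening': 0.9979850054203914}
```

View pics/scene0.png

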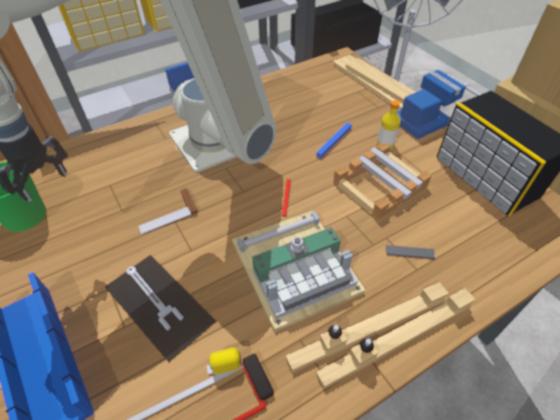

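View pics/top0.png

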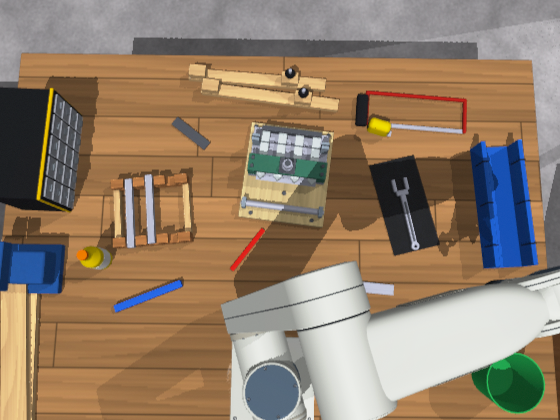

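The scene picture shows the jig around (300,265), the rack with two bars around (385,180), and the spanner on its mat around (155,300). In the top view, the bars are at columns 130 and 150 and the third notch, near column 172, is empty. The jig is at (285,175), the spanner at (405,215), the tape at (378,127) and the offcut at (190,133).

```bash
cat > h.py <<'E'
from cell import bot, claw, kin, monitor, get_image, finish_job
import cv2, numpy as np
def cam(d):
    R=cv2.Rodrigues(np.array(d["rvec"],float))[0]; return R,np.array(d["tvec"],float).ravel()
def ray(d,px,z):
    R,t=cam(d); p=np.atleast_2d(np.array(px,float))
    v=np.c_[(p[:,0]-d["cx"])/d["fx"],(p[:,1]-d["cy"])/d["fy"],np.ones(len(p))]@R
    c=-R.T@t; return c+v*((z-c[2])/v[:,2])[:,None]
def proj(d,P):
    K=np.array([[d["fx"],0,d["cx"]],[0,d["fy"],d["cy"]],[0,0,1]])
    return cv2.projectPoints(np.atleast_2d(np.array(P,float)),np.array(d["rvec"],float),np.array(d["tvec"],float),K,None)[0][:,0]
def snap(n,f):
    d=get_image(n); cv2.imwrite(f"pics/{f}.png",d["img"]); np.save(f"pics/{f}.npy",d,allow_pickle=True); return d
def load(f): return np.load(f"pics/{f}.npy",allow_pickle=True).item()
def st(): 
    s=monitor.get_state(); print("t %.1f"%s["time"],"eef",s["eef_pos"].round(4),"rpy",s["orientation"].round(3),"F",s["force"].round(1),"op %.3f"%s["opening"],"gf %.1f"%s["gripper_force"],"q",s["joint_pos"].round(2)); return s
E
python3 - <<'E'
from h import *
d=load("top0")
for n,p,z in [("jigbase",[(250,122),(333,132),(322,226),(240,217)],.018),("nut",[(288,163)],.12),("roller ends",[(247,202),(321,212)],.04),("rack",[(115,180),(191,174),(191,240),(115,248)],.05),("bars",[(126,179),(133,244),(149,176),(153,243)],.05),("spanner",[(400,182),(415,245)],.01),("mat",[(370,166),(412,156),(438,244),(395,255)],.004),("tape",[(378,127)],.06),("off",[(190,133)],.008),("blue",[(150,295)],.02)]:
    print(n,ray(d,p,z)[:,:2].round(3).tolist())
E
```

```text
jigbase [[0.746, 0.076], [0.718, -0.174], [0.432, -0.14], [0.456, 0.1]]
nut [[0.594, -0.037]]
roller ends [[0.497, 0.079], [0.47, -0.136]]
rack [[0.555, 0.461], [0.576, 0.242], [0.384, 0.235], [0.358, 0.449]]
bars [[0.558, 0.43], [0.37, 0.399], [0.568, 0.364], [0.374, 0.342]]
spanner [[0.568, -0.374], [0.381, -0.413]]
mat [[0.617, -0.286], [0.65, -0.414], [0.385, -0.482], [0.351, -0.355]]
tape [[0.722, -0.302]]
off [[0.712, 0.258]]
blue [[0.228, 0.35]]
```

Run:
```python
from h import *
for f,p in (("wspan",[.45,-.39,.30]),("wjig",[.52,-.03,.32]),("wrack",[.43,.35,.30])):
    try: bot.move_pose(p,[np.pi,0,-.1+np.pi*0])
    except bot.PlanningError as e: print(e); continue
    d=snap("wrist",f); R,t=cam(d); print(f,d["fx"],(-R.T@t).round(3)); st()
im=[load(f)["img"] for f in("wspan","wjig","wrack")]
cv2.imwrite("pics/tri.png",np.vstack([np.hstack(im[:2]),np.hstack([im[2],im[2]*0])])[:, :])
```

```text
wspan 318.7037816194769 [ 0.531 -0.398  0.443]
t 1.1 eef [ 0.4492 -0.3905  0.2995] rpy [-3.141e+00  1.000e-03 -1.000e-01] F [-0.8 -0.3  0.4] op 1.000 gf 0.0 q [-0.86  0.33  0.3   1.54 -0.    2.39]
wjig 318.7037816194769 [ 0.601 -0.039  0.463]
t 2.6 eef [ 0.5201 -0.0311  0.3198] rpy [ 3.141  0.    -0.101] F [-0.3 -0.6 -0.3] op 1.000 gf 0.0 q [-0.22  0.2   0.16  1.54 -0.    3.02]
wrack 318.7037816194769 [0.511 0.342 0.443]
t 7.2 eef [0.4301 0.3499 0.3   ] rpy [-3.142 -0.    -0.1  ] F [ 0.5 -0.1  0.7] op 1.001 gf 0.0 q [ 0.53  0.26  0.19  1.51 -0.   -2.51]
```

View pics/wjig.png

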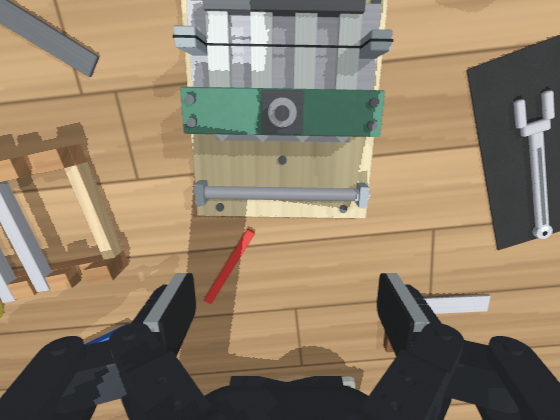

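View pics/wrack.png

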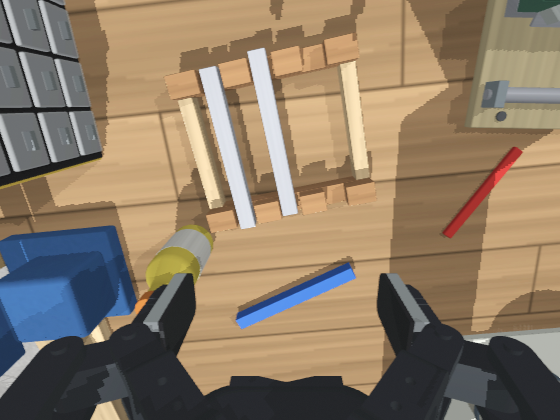

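View pics/wspan.png

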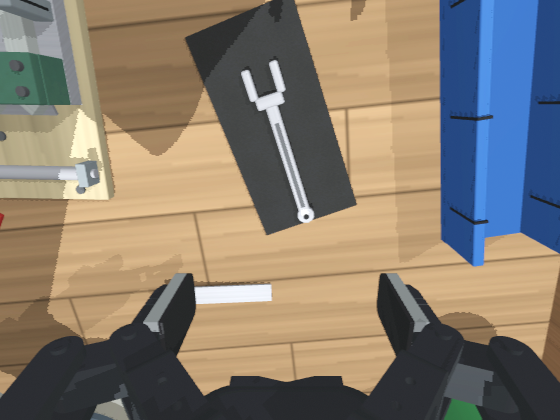

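The wrist views show:
- **Jig:** nut at (282,112), roller from (206,193) to (358,195), green bridge at columns 182–384 and rows 88–137.
- **Rack:** bars from (208,67) to (247,228) and from (257,50) to (289,215). The right notch is empty.
- **Spanner:** ring end at (306,215), jaws at about (247,72) and (276,64).

Run:
```python
from h import *
def show(n,d,m,z,k=1):
    cs=sorted(cv2.findContours(m.astype(np.uint8),cv2.RETR_EXTERNAL,cv2.CHAIN_APPROX_NONE)[0],key=cv2.contourArea)[::-1][:k]
    for c in cs:
        P=ray(d,c[:,0],z)[:,:2].astype(np.float32); (c0,wh,a)=cv2.minAreaRect(P)
        if wh[0]<wh[1]: a+=90; wh=wh[::-1]
        a=(a+90)%180-90
        print(n,"c",np.round(c0,4),"size",np.round(wh,4),"yaw(long)",round(np.radians(a),4),"px",c[:,0].min(0),c[:,0].max(0))
d=load("wjig"); b,g,r=[d["img"][...,i].astype(int) for i in range(3)]
show("bridge",d,(g>r+25)&(g>b),.092)
m=(abs(r-b)<25)&(abs(r-g)<20)&(r>90); m2=np.zeros_like(m); m2[180:206,212:354]=m[180:206,212:354]; show("roller",d,m2,.037)
gray=cv2.cvtColor(d["img"],cv2.COLOR_BGR2GRAY); print(cv2.HoughCircles(gray[85:140,255:310],cv2.HOUGH_GRADIENT,1,20,param1=80,param2=12,minRadius=8,maxRadius=20))
print("nut",ray(d,[(282,112)],.12))
d=load("wrack"); b,g,r=[d["img"][...,i].astype(int) for i in range(3)]
m=(r>130)&(b>r-10); m[:, :180]=0; m[:,340:]=0; m[235:]=0; show("bar",d,m,.048,3)
d=load("wspan"); b,g,r=[d["img"][...,i].astype(int) for i in range(3)]
m=(r>90)&(abs(b-r)<30); m[:, :200]=0; m[:,345:]=0; m[225:]=0; show("span",d,m,.014,1)
m=(r<70)&(abs(b-r)<30); m[:, :150]=0; m[:,400:]=0; m[240:]=0; show("mat",d,m,.004)
cv2.imwrite("pics/nutz.png",cv2.resize(load("wjig")["img"][85:140,170:400],None,fx=3.4,fy=3.4,interpolation=2))
```

```text
bridge c [ 0.5939 -0.033 ] size [0.2223 0.0493] yaw(long) 1.4541 px [181  87] [383 136]
roller c [ 0.4857 -0.022 ] size [0.1963 0.0187] yaw(long) 1.4547 px [212 186] [353 200]
[[[27.5 26.5 14.1]]]
nut [[ 0.59427222 -0.03351039  0.12      ]]
bar c [0.474  0.3609] size [0.1993 0.0205] yaw(long) 0.1003 px [247  48] [297 215]
bar c [0.461  0.4183] size [0.1993 0.0209] yaw(long) 0.1012 px [199  66] [255 228]
bar c [0.3637 0.4861] size [0.0282 0.0072] yaw(long) 1.4718 px [180 229] [201 234]
span c [ 0.4738 -0.3898] size [0.2162 0.0484] yaw(long) 0.2082 px [241  60] [314 222]
mat c [ 0.6065 -0.3376] size [0.1034 0.0555] yaw(long) -1.3148 px [186   5] [263  83]
```

View pics/nutz.png

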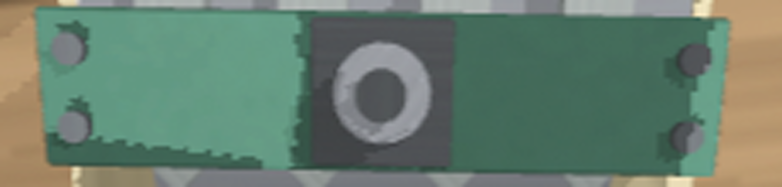

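The measurements agree with the sizes given (bars 199 x 20 mm, spanner 216 x 48 mm, bridge 222 x 49 mm, roller where it should be). The jig yaw is -0.1165 with its origin at (0.614,-0.0356). I'll load the first bar into slot 3.

```bash
cat >> h.py <<'E'
JY=-0.1165; JO=np.array([.6140,-.0356])
def J(x,y,z): c,s=np.cos(JY),np.sin(JY); return [JO[0]+c*x-s*y,JO[1]+s*x+c*y,z]
def down(yaw): return [np.pi,0,(yaw+np.pi)%(2*np.pi)-np.pi]
def pick(c,yaw,back=.015):
    p=[c[0]-back*np.cos(yaw),c[1]-back*np.sin(yaw)]
    claw.gripper_to(.5); bot.move_pose([*p,.14],down(yaw+np.pi)); bot.move_l([*p,.031],feed=.1)
    claw.gripper_to(0.); st(); bot.move_l([*p,.10],feed=.1); bot.move_l([*p,.20]); return st()
def insert(y,back=.015):
    r=down(JY+np.pi)
    bot.move_pose(J(-.165-back,y,.15),r); bot.move_l(J(-.165-back,y,.046),feed=.1); st()
E
python3 - <<'E'
from h import *
pick((.461,.4183),.1008)
insert(.05)
snap("scene","ins1"); d=snap("top","ins1t")
print(proj(d,[J(-.065,.05,.05)]))
a=load("ins1")["img"][180:330,180:400]; b=d["img"][110:260,200:380]
cv2.imwrite("pics/v1.png",np.hstack([cv2.resize(a,(400,300)),cv2.resize(b,(360,300))]))
E
```

```text
t 11.8 eef [0.4463 0.4169 0.0318] rpy [ 3.141e+00  1.000e-03 -3.041e+00] F [-2.1 -1.7  5.8] op 0.216 gf 60.1 q [ 0.61  0.48 -0.17  0.92 -0.    0.51]
t 13.4 eef [0.4457 0.4165 0.1988] rpy [-3.141e+00 -2.000e-03 -3.041e+00] F [-0.1  0.8 -5.3] op 0.219 gf 58.8 q [0.61 0.37 0.11 1.31 0.   0.51]
t 16.1 eef [0.4414 0.035  0.0465] rpy [3.142e+00 1.000e-03 3.025e+00] F [ 1.2  0.1 -4.9] op 0.214 gf 58.8 q [-0.11  0.22 -0.55  0.8  -0.    0.01]
[[266.9837346 181.7739557]]
```

View pics/v1.png

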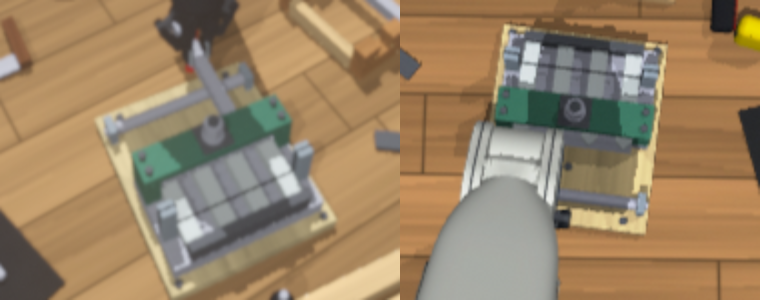

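The crop shows the bar held level over the roller with its tip just before the left slot. Now lower it slightly, feed it in, release, and push it home.

```bash
cat >> h.py <<'E'
def feed(y,back=.015,z=.0438):
    bot.move_l(J(-.165-back,y,z),feed=.05)
    for x in (-.135,-.105,-.085,-.075):
        bot.move_l(J(x-back,y,z),feed=.06); s=st()
        if np.linalg.norm(s["force"][:2])>25: print("BLOCKED"); return False
    bot.move_l(J(-.075-back,y,z-.001),feed=.03)
    claw.gripper_to(.45); bot.move_l(J(-.075-back,y,.14)); return True
def push(y):
    claw.gripper_to(0.); bot.move_pose(J(-.205,y,.12),down(JY+np.pi)); bot.move_l(J(-.205,y,.046),feed=.12)
    f0=monitor.get_state()["force"]; u=np.array([np.cos(JY),np.sin(JY),0])
    bot.move_l(J(-.136,y,.046),feed=.06); st()
    for x in np.arange(-.135,-.110,.001):
        bot.move_l(J(x,y,.046),feed=.03); f=(monitor.get_state()["force"]-f0)@u
        if f<-18: break
    print("push end x",x,"f",f); st()
    bot.move_l(J(x-.03,y,.046),feed=.1); bot.move_l(J(-.17,y,.16))
E
python3 - <<'E'
from h import *
if feed(.05): push(.05)
d=snap("scene","p1"); print(proj(d,[J(-.115,.05,.06)]))
cv2.imwrite("pics/v2.png",cv2.resize(d["img"][180:330,180:400],(800,545)))
E
```

```text
t 17.1 eef [0.4713 0.0314 0.0438] rpy [-3.142  0.     3.025] F [ 0.1 -0.5 -2.2] op 0.216 gf 58.9 q [-0.11  0.27 -0.49  0.82 -0.    0.01]
t 17.7 eef [0.5011 0.0279 0.0439] rpy [3.142e+00 1.000e-03 3.025e+00] F [ 1.7  0.  -2. ] op 0.216 gf 65.4 q [-0.11  0.31 -0.42  0.84  0.    0.  ]
t 18.2 eef [0.5209 0.0256 0.0439] rpy [3.142e+00 1.000e-03 3.025e+00] F [ 1.9 -0.4 -2.6] op 0.214 gf 65.4 q [-0.11  0.34 -0.38  0.86  0.    0.  ]
t 18.5 eef [0.5307 0.0245 0.0438] rpy [3.142e+00 1.000e-03 3.025e+00] F [ 2.  -0.1 -2.5] op 0.213 gf 65.5 q [-0.11  0.35 -0.35  0.86  0.    0.  ]
t 23.0 eef [0.4849 0.0298 0.046 ] rpy [-3.142  0.     3.025] F [-1.1 -0.7 -0.2] op -0.002 gf 0.4 q [-0.11  0.28 -0.45  0.83 -0.    0.01]
push end x -0.122 f -18.74268481697167
t 26.5 eef [0.4949 0.0287 0.0455] rpy [-3.141 -0.007  3.025] F [-18.3   2.5  10.3] op 0.002 gf 9.2 q [-0.11  0.3  -0.43  0.85 -0.    0.  ]
[[297.47041534 222.42766479]]
```

View pics/v2.png

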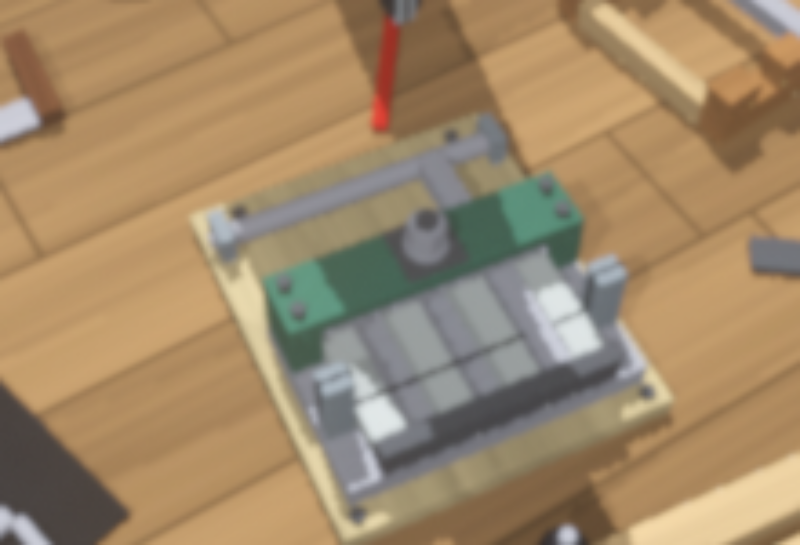

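The crop shows bar 1's tail resting on the roller at the left slot, near (440,175). The push stopped at 18 N with the fingertip face at jig x of about -115 mm, so the bar is home. Next is bar 2, into slot 1.

Run:
```python
from h import *
bot.move_pose([.43,.33,.28],down(.1+np.pi))
pick((.474,.3609),.1006); insert(-.05)
ok=feed(-.05)
if ok: push(-.05)
# view nut + slots from above with the wrist camera
bot.move_pose(J(.06,0,.30),down(JY+np.pi)); d=snap("wrist","nut1"); R,t=cam(d); print(-R.T@t); st()
u=proj(d,[J(-.02,0,.12)])[0].astype(int); print(u)
c=d["img"][max(u[1]-35,0):u[1]+35,max(u[0]-35,0):u[0]+35]
cv2.imwrite("pics/v3.png",np.hstack([cv2.resize(d["img"],(400,300)),cv2.resize(c,(300,300),interpolation=2)]))
```

```text
t 31.8 eef [0.4594 0.3593 0.0318] rpy [ 3.142e+00  1.000e-03 -3.041e+00] F [-1.1 -1.6  5. ] op 0.218 gf 59.8 q [ 0.52  0.44 -0.24  0.89 -0.    0.42]
t 33.4 eef [0.4586 0.3591 0.1988] rpy [-3.141e+00 -2.000e-03 -3.041e+00] F [-0.  -0.4 -7.2] op 0.217 gf 58.9 q [ 0.52  0.33  0.03  1.28 -0.    0.42]
t 36.2 eef [ 0.4298 -0.0644  0.0464] rpy [-3.141e+00  1.000e-03  3.025e+00] F [-0.5  0.5 -7.2] op 0.217 gf 58.9 q [-0.34  0.21 -0.56  0.8  -0.   -0.23]
t 37.1 eef [ 0.4596 -0.0679  0.0438] rpy [-3.142  0.     3.025] F [ 1.4 -0.2 -5.5] op 0.216 gf 59.0 q [-0.33  0.26 -0.5   0.81  0.   -0.21]
t 37.8 eef [ 0.4895 -0.0714  0.0438] rpy [-3.142e+00  1.000e-03  3.025e+00] F [ 1.1 -0.3 -5. ] op 0.215 gf 59.2 q [-0.31  0.3  -0.44  0.83  0.   -0.2 ]
t 38.2 eef [ 0.5092 -0.0737  0.0438] rpy [-3.142e+00  1.000e-03  3.025e+00] F [ 2.1 -0.7 -5.4] op 0.220 gf 59.2 q [-0.31  0.33 -0.39  0.85  0.   -0.19]
t 38.6 eef [ 0.5191 -0.0749  0.0438] rpy [-3.142e+00  1.000e-03  3.025e+00] F [ 1.7 -0.3 -4.5] op 0.215 gf 59.3 q [-0.3   0.34 -0.37  0.86  0.   -0.19]
t 43.0 eef [ 0.4731 -0.0694  0.0459] rpy [ 3.142e+00 -1.000e-03  3.025e+00] F [-3.6  0.9  0.7] op -0.003 gf 1.8 q [-0.32  0.27 -0.47  0.83 -0.   -0.2 ]
push end x -0.122 f -19.477088774035604
t 46.5 eef [ 0.4831 -0.0705  0.0456] rpy [-3.141 -0.007  3.025] F [-19.9   0.6  10.8] op -0.000 gf 10.1 q [-0.32  0.29 -0.44  0.84 -0.   -0.2 ]
[ 0.59128085 -0.03249312  0.4425273 ]
t 49.0 eef [ 0.6729 -0.0428  0.2993] rpy [ 3.142e+00 -1.000e-03  3.025e+00] F [-0.3 -0.4 -0.1] op -0.001 gf 0.0 q [-0.19  0.49  0.54  1.63 -0.   -0.07]
[285 107]
```

View pics/v3.png

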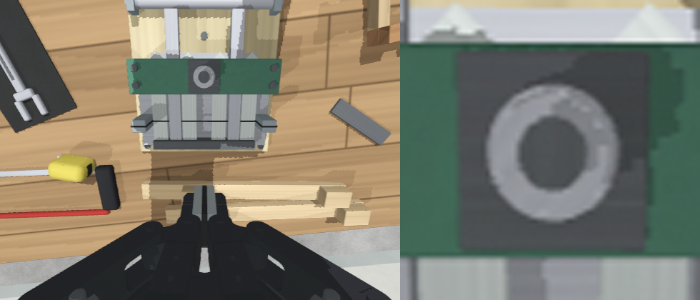

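Both bar tails lie on the roller at the left and right slots. The nut is at about (203,76) in the left panel, but its hexagon isn't resolved, so I'll look from closer.

Run:
```python
from h import *
bot.move_l(J(.06,0,.125),feed=.15); d=snap("wrist","nut2"); st()
u=proj(d,[J(-.02,0,.12)])[0].astype(int); print(u)
c=d["img"][max(u[1]-50,0):u[1]+50,u[0]-65:u[0]+65]
g=cv2.cvtColor(c,cv2.COLOR_BGR2GRAY); g=cv2.createCLAHE(4,(2,2)).apply(g)
cv2.imwrite("pics/v4.png",cv2.resize(g,None,fx=6,fy=6,interpolation=2)[:600])
```

```text
t 50.3 eef [ 0.674  -0.0427  0.1261] rpy [-3.141e+00  2.000e-03  3.025e+00] F [1.  0.3 0.5] op -0.000 gf 0.0 q [-0.19  0.51  0.15  1.2   0.   -0.07]
[284 109]
```

View pics/v4.png

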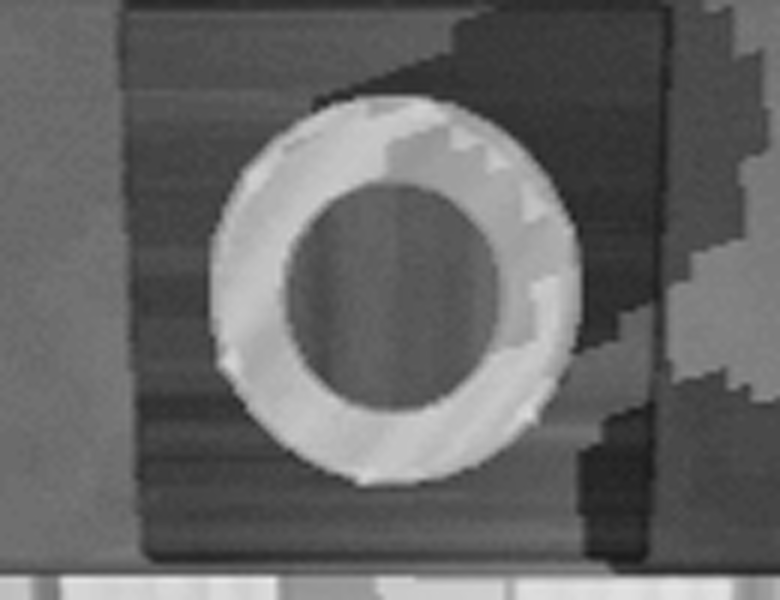

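The hexagon's corners show at image angles of about 40°, 100° and 160°, for example (230,365), (360,482) and (533,415) around the centre (397,290). That puts the nut at about 0.7 rad. I'll grip across its flats.

Run:
```python
from h import *
d=load("nut2"); print("nut",ray(d,[(285.2,107.3)],.12), J(-.02,0,.12))
n=J(-.0204,.0003,0)[:2]
bot.move_l(J(.03,0,.19)); claw.gripper_to(.75)
psi=JY-.70+np.pi/2
q1=np.arctan2(n[1],n[0]); q6=(q1+np.pi-psi)
while q6>-1.4: q6-=np.pi/3
psi=q1+np.pi-q6; print("q6 target",q6)
bot.move_pose([*n,.17],down(psi)); st(); bot.move_l([*n,.1025],feed=.08); st()
claw.gripper_to(0.); s=st(); print("tq",s["ft_torque"].round(2))
q=s["joint_pos"].copy()
for k in range(3):
    q[5]+=.1; bot.movej(q); s=st(); print("tq",s["ft_torque"].round(2))
```

```text
nut [[ 0.59326113 -0.03273759  0.12      ]] [np.float64(0.5941355690644551), np.float64(-0.033275266981572994), 0.12]
q6 target -1.8568973678006184
t 53.3 eef [ 0.5939 -0.0329  0.1701] rpy [-3.141 -0.    -1.341] F [-0.2  1.   0.7] op 0.755 gf 0.0 q [-0.2   0.36  0.01  1.22 -0.   -2.  ]
t 54.3 eef [ 0.5941 -0.033   0.103 ] rpy [-3.141 -0.    -1.34 ] F [-0.6 -0.  -0.5] op 0.749 gf 0.0 q [-0.2   0.4  -0.11  1.06 -0.   -2.  ]
t 54.7 eef [ 0.5939 -0.033   0.1031] rpy [-3.141 -0.    -1.34 ] F [-2.1  0.2  5.4] op 0.268 gf 59.1 q [-0.2   0.4  -0.11  1.06 -0.   -2.  ]
tq [0.01 0.41 0.09]
t 55.0 eef [ 0.5939 -0.033   0.1031] rpy [-3.141 -0.    -1.438] F [0.4 1.  1.4] op 0.259 gf 60.0 q [-0.2   0.4  -0.11  1.06  0.   -1.9 ]
tq [ 0.05  0.01 -0.26]
t 55.2 eef [ 0.594  -0.033   0.1031] rpy [-3.141 -0.    -1.536] F [0.8 0.3 0.4] op 0.263 gf 60.0 q [-0.2   0.4  -0.11  1.06  0.   -1.8 ]
tq [ 0.07 -0.2  -0.24]
t 55.5 eef [ 0.5941 -0.033   0.1031] rpy [-3.14  -0.    -1.635] F [0.6 0.4 0.5] op 0.265 gf 59.9 q [-0.2   0.4  -0.11  1.06  0.   -1.7 ]
tq [ 0.11 -0.35 -0.3 ]
```

The torque is about 0.26 N m and the opening matches 24 mm, so the grip is flush on the flats. Continue turning.

Run:
```python
from h import *
q=monitor.get_state()["joint_pos"].copy(); q0=-2.0
def go(dq):
    q[5]+=dq; bot.movej(q); s=monitor.get_state(); print("th %.2f q6 %.2f tz %.2f op %.3f gf %.0f t %.1f"%(.7+s["joint_pos"][5]-q0,s["joint_pos"][5],s["ft_torque"][2],s["opening"],s["gripper_force"],s["time"])); return s
ok=True
while q[5]<1.85:
    s=go(.25)
    if s["gripper_force"]<40: print("slack"); ok=False; break
    if abs(s["ft_torque"][2])>.9: break
while ok and q[5]<2.6:
    s=go(.05)
    if abs(s["ft_torque"][2])>.7: break
```

```text
th 1.24 q6 -1.46 tz -0.25 op 0.262 gf 60 t 55.8
th 1.49 q6 -1.21 tz -0.28 op 0.259 gf 60 t 56.2
th 1.74 q6 -0.96 tz -0.20 op 0.264 gf 60 t 56.5
th 1.99 q6 -0.71 tz -0.22 op 0.264 gf 59 t 56.9
th 2.24 q6 -0.46 tz -0.26 op 0.263 gf 59 t 57.2
th 2.49 q6 -0.21 tz -0.18 op 0.264 gf 59 t 57.6
th 2.74 q6 0.04 tz -0.29 op 0.259 gf 59 t 57.9
th 2.99 q6 0.29 tz -0.28 op 0.264 gf 59 t 58.3
th 3.24 q6 0.54 tz -0.23 op 0.262 gf 59 t 58.6
th 3.49 q6 0.79 tz -0.26 op 0.262 gf 60 t 59.0
th 3.74 q6 1.04 tz -0.23 op 0.258 gf 60 t 59.3
th 3.99 q6 1.29 tz -0.28 op 0.262 gf 60 t 59.7
th 4.24 q6 1.54 tz -0.27 op 0.263 gf 60 t 60.0
th 4.49 q6 1.79 tz -0.33 op 0.256 gf 60 t 60.4
th 4.74 q6 2.04 tz -0.26 op 0.264 gf 60 t 60.7
th 4.79 q6 2.09 tz -0.11 op 0.261 gf 60 t 61.0
th 4.84 q6 2.14 tz -0.02 op 0.264 gf 60 t 61.2
th 4.89 q6 2.19 tz -0.07 op 0.266 gf 60 t 61.5
th 4.94 q6 2.24 tz -0.12 op 0.263 gf 60 t 61.7
th 4.99 q6 2.29 tz -0.09 op 0.262 gf 60 t 62.0
th 5.04 q6 2.34 tz -0.00 op 0.264 gf 60 t 62.2
th 5.09 q6 2.39 tz -0.07 op 0.262 gf 60 t 62.5
th 5.14 q6 2.44 tz -0.10 op 0.262 gf 60 t 62.7
th 5.19 q6 2.49 tz -0.05 op 0.259 gf 60 t 63.0
th 5.24 q6 2.54 tz -0.05 op 0.263 gf 60 t 63.2
th 5.29 q6 2.59 tz -0.01 op 0.261 gf 60 t 63.5
th 5.34 q6 2.64 tz -0.01 op 0.262 gf 60 t 63.7
```

Run:
```python
from h import *
s=st(); print(s["ft_torque"].round(2))
claw.gripper_to(.75); bot.move_l([*s["eef_pos"][:2],.18],feed=.15)
bot.move_pose(J(-.10,0,.125),down(JY)); d=snap("wrist","nut3"); st()
u=proj(d,[J(-.02,0,.12)])[0].astype(int); print(u)
c=d["img"][max(u[1]-50,0):u[1]+50,u[0]-65:u[0]+65]
g=cv2.cvtColor(c,cv2.COLOR_BGR2GRAY); g=cv2.createCLAHE(4,(2,2)).apply(g)
bot.move_pose([.45,-.39,.25],down(-.1)); w=snap("wrist","wspan2")
cv2.imwrite("pics/v5.png",np.hstack([cv2.resize(g,(400,308),interpolation=2),cv2.cvtColor(cv2.resize(w["img"],(400,308)),cv2.COLOR_BGR2GRAY)]))
d=w; b,g,r=[d["img"][...,i].astype(int) for i in range(3)]
m=((r>90)&(abs(b-r)<30)).astype(np.uint8); m[:, :170]=0; m[:,380:]=0; m[250:]=0
c=max(cv2.findContours(m,cv2.RETR_EXTERNAL,cv2.CHAIN_APPROX_NONE)[0],key=cv2.contourArea)
P=ray(d,c[:,0],.014)[:,:2].astype(np.float32); print(cv2.minAreaRect(P),c[:,0].min(0),c[:,0].max(0))
```

```text
t 63.7 eef [ 0.593  -0.0343  0.1031] rpy [3.139e+00 2.000e-03 3.060e-01] F [-2.  -7.1  2.5] op 0.262 gf 60.2 q [-0.2   0.4  -0.11  1.07 -0.    2.64]
[-1.5   0.52 -0.01]
t 65.4 eef [ 0.5149 -0.024   0.1247] rpy [-3.142  0.    -0.115] F [0.9 0.4 1.9] op 0.757 gf 0.0 q [-0.21  0.26 -0.26  1.05  0.    3.05]
[288 105]
((0.5238664746284485, -0.3810374438762665), (0.21648263931274414, 0.04816654324531555), 12.124814987182617) [220   2] [308 200]
```

View pics/v5.png

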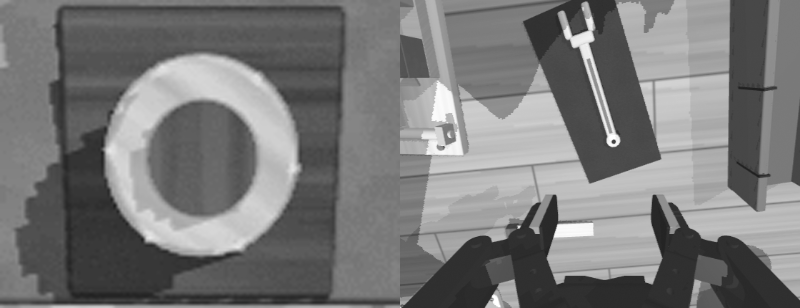

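The left panel shows the hexagon's corners consistent with the nut at about 5.3 rad, so it did not slip. The right panel shows the spanner moved about 5 cm up its mat, jaws near (575,20). I'll use the new pose, take the spanner and lift it.

```bash
cat >> h.py <<'E'
NUT=np.array([.594,-.0340]); NY=.306   # nut axis, spanner yaw on the flats
def sp(yaw,z,r=.070): return [NUT[0]-r*np.cos(yaw),NUT[1]-r*np.sin(yaw),z]
E
python3 - <<'E'
from h import *
c=np.array([.5239,-.3810]); y=.2116; g=c+.0215*np.array([np.cos(y),np.sin(y)])
claw.gripper_to(.6); bot.move_pose([*g,.12],down(y+np.pi)); bot.move_l([*g,.03],feed=.12); bot.move_l([*g,.006],feed=.04); st()
claw.gripper_to(0.); st(); bot.move_l([*g,.06],feed=.06); bot.move_l([*g,.20]); st()
bot.move_pose(sp(NY,.20),down(NY+np.pi)); bot.move_l(sp(NY,.128),feed=.08); s=st()
e=s["eef_pos"][:2]; u=np.array([np.cos(NY),np.sin(NY)]); v=np.array([np.sin(NY),-np.cos(NY)])
print("lat err mm",1e3*((e-NUT)@v),"r",-(e-NUT)@u)
d=snap("scene","sp1"); w=snap("wrist","sp1w")
p=proj(d,[J(-.02,0,.12)])[0].astype(int); a=d["img"][p[1]-50:p[1]+50,p[0]-65:p[0]+65]
cv2.imwrite("pics/v6.png",np.hstack([cv2.resize(a,(400,300),interpolation=2),cv2.resize(w["img"],(400,300))]))
E
```

```text
t 71.6 eef [ 0.545  -0.3765  0.006 ] rpy [ 3.142  0.    -2.93 ] F [0.3 0.5 0.4] op 0.599 gf 0.0 q [-0.73  0.58 -0.06  0.93  0.   -0.94]
t 72.0 eef [ 0.5452 -0.3767  0.0066] rpy [-3.141e+00  1.000e-03 -2.930e+00] F [-0.5  0.5  4.5] op 0.160 gf 59.5 q [-0.73  0.58 -0.06  0.93 -0.   -0.94]
t 74.2 eef [ 0.5446 -0.3762  0.1989] rpy [ 3.14e+00 -1.00e-03 -2.93e+00] F [-0.1 -0.2 -3.2] op 0.161 gf 58.8 q [-0.73  0.46  0.25  1.36 -0.   -0.94]
t 76.4 eef [ 0.5276 -0.0552  0.1285] rpy [-3.141e+00  1.000e-03 -2.836e+00] F [ 0.8  0.1 -2.6] op 0.162 gf 58.8 q [-0.26  0.28 -0.22  1.07  0.   -0.57]
lat err mm 0.20235950693772897 r 0.06971634893196164
```

View pics/v6.png

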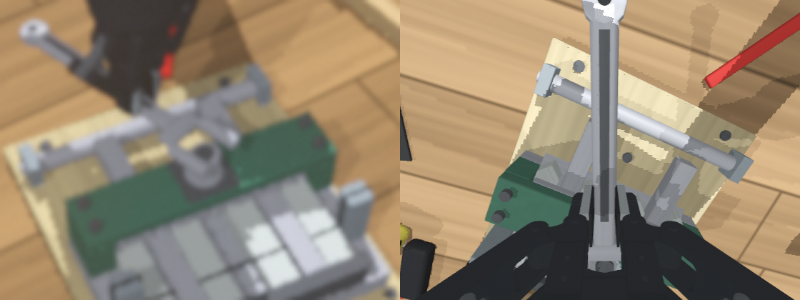

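The jaws hang straddling the nut, around (205,155) in the left crop. Lower them and watch the force.

Run:
```python
from h import *
f0=monitor.get_state()["force"][2]
for z in np.arange(.125,.1015,-.003):
    bot.move_l(sp(NY,max(z,.1025)),feed=.03); s=monitor.get_state(); f=s["force"]-[0,0,f0]
    print("z %.4f"%s["eef_pos"][2],f.round(1),s["opening"].round(3))
    if f[2]>12: print("CONTACT"); break
```

```text
Traceback (most recent call last):
AttributeError: 'float' object has no attribute 'round'
```

Run:
```python
from h import *
f0=-2.6
for z in np.arange(.122,.1,-.003):
    bot.move_l(sp(NY,max(z,.1025)),feed=.03); s=monitor.get_state(); f=s["force"]-[0,0,f0]
    print("z %.4f"%s["eef_pos"][2],f.round(1),s["opening"])
    if f[2]>12: print("CONTACT"); break
st()
```

```text
z 0.1218 [-0.   0.5  0.3] 0.1624791105178092
z 0.1188 [-0.1  0.2  0.3] 0.16052475974862607
z 0.1158 [-0.1 -0.3 -0.3] 0.16626880089467833
z 0.1128 [-0.1  0.   1. ] 0.15894448923721427
z 0.1098 [ 0.5 -0.2 -0.3] 0.15809469044073526
z 0.1068 [-0.2 -0.3 -0.7] 0.15990394813017078
z 0.1038 [-0.1 -0.4  0.1] 0.16022518107570363
z 0.1024 [-0.2 -0.1  0.6] 0.1613779556053418
t 78.8 eef [ 0.5272 -0.0551  0.1024] rpy [ 3.141 -0.    -2.836] F [-0.2 -0.1 -2. ] op 0.161 gf 58.7 q [-0.26  0.3  -0.27  1.01  0.   -0.57]
```

The spanner went on freely. Now tighten clockwise along an arc, watching the moment about the nut.

Run:
```python
from h import *
s=monitor.get_state(); f0=s["force"]; t0=s["ft_torque"]
y=NY
while y>NY-.75:
    y-=.03; bot.move_l(sp(y,.1025),rot=down(y+np.pi),feed=.02); s=monitor.get_state(); f=s["force"]-f0
    r=s["eef_pos"][:2]-NUT; M=r[0]*f[1]-r[1]*f[0]; yw=(s["orientation"][2]+np.pi+np.pi)%(2*np.pi)-np.pi
    print("cmd %.3f yaw %.3f M %.2f tz %.2f F"%(y,yw,M,(s["ft_torque"]-t0)[2]),f.round(1),"op %.3f gf %.0f"%(s["opening"],s["gripper_force"]))
    if abs(M)>1.8 or np.abs(f).max()>30: print("STOP"); break
st()
```

```text
cmd 0.276 yaw 0.277 M -0.01 tz 0.04 F [0.1 0.2 0.3] op 0.164 gf 59
cmd 0.246 yaw 0.247 M 0.07 tz -0.00 F [-0.1 -1.   0.2] op 0.163 gf 59
cmd 0.216 yaw 0.217 M -0.00 tz 0.01 F [ 0.3  0.1 -0.1] op 0.166 gf 59
cmd 0.186 yaw 0.187 M -0.10 tz 0.03 F [-0.7  1.3 -0.6] op 0.162 gf 59
cmd 0.156 yaw 0.157 M 0.02 tz 0.01 F [ 0.4 -0.2 -0.8] op 0.166 gf 59
cmd 0.126 yaw 0.127 M 0.05 tz 0.03 F [ 1.4 -0.5 -2.2] op 0.161 gf 59
cmd 0.096 yaw 0.097 M 0.11 tz 0.06 F [ 0.7 -1.4 -0.9] op 0.164 gf 59
cmd 0.066 yaw 0.067 M 0.19 tz 0.11 F [ 2.2 -2.5 -0.1] op 0.163 gf 59
cmd 0.036 yaw 0.037 M 0.27 tz 0.03 F [ 3.6 -3.7 -0.8] op 0.161 gf 59
cmd 0.006 yaw 0.007 M 0.23 tz 0.07 F [ 3.9 -3.3  0.3] op 0.161 gf 59
cmd -0.024 yaw -0.023 M 0.31 tz 0.04 F [ 2.7 -4.6 -1.5] op 0.163 gf 59
cmd -0.054 yaw -0.052 M 0.22 tz 0.03 F [ 2.6 -3.3  0.4] op 0.158 gf 59
cmd -0.084 yaw -0.082 M 0.31 tz 0.05 F [ 2.4 -4.6  0.5] op 0.163 gf 59
cmd -0.114 yaw -0.112 M 0.34 tz 0.01 F [ 2.  -5.2 -0.5] op 0.163 gf 59
cmd -0.144 yaw -0.142 M 0.26 tz 0.01 F [ 3.1 -4.3 -0.1] op 0.164 gf 59
cmd -0.174 yaw -0.172 M 0.21 tz 0.05 F [ 3.7 -3.7 -1. ] op 0.159 gf 59
cmd -0.204 yaw -0.202 M 0.26 tz 0.06 F [ 3.2 -4.4 -0.8] op 0.166 gf 59
cmd -0.234 yaw -0.231 M 0.21 tz 0.04 F [ 3.3 -3.9  0.2] op 0.162 gf 59
cmd -0.264 yaw -0.261 M 0.25 tz 0.03 F [ 1.7 -4.2 -0.1] op 0.159 gf 59
cmd -0.294 yaw -0.291 M 0.29 tz 0.09 F [ 2.3 -5.1 -0.7] op 0.161 gf 59
cmd -0.324 yaw -0.321 M 0.32 tz 0.12 F [ 1.7 -5.4  0.9] op 0.164 gf 59
cmd -0.354 yaw -0.351 M 0.27 tz 0.08 F [ 1.  -4.4 -0.2] op 0.160 gf 59
cmd -0.384 yaw -0.382 M 0.22 tz 0.01 F [ 1.6 -4.   0.3] op 0.160 gf 59
cmd -0.414 yaw -0.412 M 0.27 tz 0.06 F [ 1.9 -5.1 -0. ] op 0.165 gf 59
cmd -0.444 yaw -0.442 M 0.32 tz 0.05 F [-0.2 -4.9 -0. ] op 0.158 gf 59
t 85.2 eef [ 0.5304 -0.004   0.1024] rpy [-3.141e+00 -1.000e-03  2.700e+00] F [-0.4 -4.9 -2. ] op 0.158 gf 58.9 q [-0.17  0.3  -0.27  1.01 -0.    0.28]
```

Run:
```python
from h import *
f0=np.array([-.2,-.1,-2.0]); y=-.444; k=0
while y>-1.3:
    y-=.03; bot.move_l(sp(y,.1025),rot=down(y+np.pi),feed=.02); s=monitor.get_state(); f=s["force"]-f0
    r=s["eef_pos"][:2]-NUT; M=r[0]*f[1]-r[1]*f[0]; yw=(s["orientation"][2]+np.pi+np.pi)%(2*np.pi)-np.pi
    print("cmd %.3f yaw %.3f M %.2f F"%(y,yw,M),f.round(1),"op %.3f gf %.0f"%(s["opening"],s["gripper_force"]))
    if abs(M)>1.5 or np.abs(f).max()>30: print("STOP"); break
st()
```

```text
cmd -0.474 yaw -0.472 M 0.30 F [-1.  -4.3 -0.1] op 0.160 gf 59
cmd -0.504 yaw -0.502 M 0.26 F [ 0.6 -4.5 -0.5] op 0.161 gf 59
cmd -0.534 yaw -0.532 M 0.15 F [ 1.4 -3.4 -1.2] op 0.164 gf 59
cmd -0.564 yaw -0.562 M 0.13 F [ 0.4 -2.4 -0.2] op 0.167 gf 59
cmd -0.594 yaw -0.593 M 0.09 F [ 1.5 -2.7 -0.9] op 0.161 gf 59
cmd -0.624 yaw -0.623 M 0.12 F [ 0.8 -2.6 -0.8] op 0.161 gf 59
cmd -0.654 yaw -0.653 M 0.03 F [ 0.4 -0.9 -0.8] op 0.157 gf 59
cmd -0.684 yaw -0.683 M 0.04 F [ 0.7 -1.3  0.6] op 0.163 gf 59
cmd -0.714 yaw -0.712 M 0.06 F [-0.1 -1.  -1. ] op 0.162 gf 59
cmd -0.744 yaw -0.743 M -0.02 F [ 0.3  0.1 -0.5] op 0.167 gf 59
cmd -0.774 yaw -0.773 M 0.00 F [-0.  -0.  -0.2] op 0.161 gf 59
cmd -0.804 yaw -0.803 M -0.04 F [ 0.3  0.5 -0.6] op 0.162 gf 59
cmd -0.834 yaw -0.833 M 0.01 F [-0.  -0.2 -0.3] op 0.161 gf 59
cmd -0.864 yaw -0.863 M -0.00 F [ 0.5 -0.5 -0.2] op 0.163 gf 59
cmd -0.894 yaw -0.893 M 0.02 F [-0.5  0.1 -0.8] op 0.163 gf 59
cmd -0.924 yaw -0.923 M 0.02 F [-0.9  0.6  0.2] op 0.163 gf 59
cmd -0.954 yaw -0.953 M -0.03 F [ 0.3  0.2 -0.4] op 0.164 gf 59
cmd -0.984 yaw -0.983 M -
[... 171 characters left out ...]
074 yaw -1.073 M -0.02 F [ 0.3  0.1 -0.8] op 0.164 gf 59
cmd -1.104 yaw -1.103 M -0.03 F [ 0.1  0.7 -0.9] op 0.159 gf 59
cmd -1.134 yaw -1.133 M -0.04 F [ 0.5  0.4 -0.5] op 0.162 gf 59
cmd -1.164 yaw -1.163 M -0.04 F [ 0.3  0.7 -0.3] op 0.166 gf 59
cmd -1.194 yaw -1.193 M 0.00 F [ 0.2 -0.7 -0.4] op 0.161 gf 59
cmd -1.224 yaw -1.223 M 0.01 F [-0.  -0.2 -0.6] op 0.160 gf 59
cmd -1.254 yaw -1.253 M 0.15 F [-2.  -0.9 -1.6] op 0.164 gf 59
cmd -1.284 yaw -1.283 M 0.09 F [-0.7 -2.2  0.7] op 0.162 gf 59
cmd -1.314 yaw -1.313 M 0.15 F [-1.7 -2.2 -0.3] op 0.160 gf 59
t 92.7 eef [0.576  0.0335 0.1024] rpy [-3.141  0.     1.829] F [-1.9 -2.3 -2.3] op 0.160 gf 59.0 q [-0.09  0.37 -0.15  1.05 -0.    1.23]
```

The torque dropped away mid-turn, which a hard stop at 5.6 would not explain. I'll lift the spanner clear and look at both spanner and nut from close up, in one picture.

Run:
```python
from h import *
a=snap("scene","s7"); s=monitor.get_state(); e=s["eef_pos"]
bot.move_l([e[0],e[1],.19],feed=.15)
bot.move_pose(J(.06,.045,.16),down(JY+np.pi)); st()
w=snap("wrist","nut4"); b=snap("scene","s7b")
p=proj(a,[J(-.02,0,.12)])[0].astype(int); crop=lambda d:cv2.resize(d["img"][p[1]-38:p[1]+38,p[0]-50:p[0]+50],(400,300),interpolation=2)
u=proj(w,[J(-.02,0,.12)])[0].astype(int); print(u)
c=w["img"][max(u[1]-36,0):u[1]+36,u[0]-48:u[0]+48]; g=cv2.createCLAHE(3,(2,2)).apply(cv2.cvtColor(c,cv2.COLOR_BGR2GRAY))
g=cv2.cvtColor(cv2.resize(g,(400,300),interpolation=2),cv2.COLOR_GRAY2BGR)
cv2.imwrite("pics/v7.png",np.vstack([np.hstack([crop(a),crop(load("sp1"))]),np.hstack([cv2.resize(w["img"],(400,300)),g])]))
```

```text
t 94.7 eef [0.679  0.0025 0.1606] rpy [3.141e+00 1.000e-03 3.024e+00] F [ 0.3 -0.4 -0.9] op -0.000 gf 0.0 q [-0.12  0.5   0.22  1.29  0.   -0.  ]
[201 108]
```

View pics/v7.png

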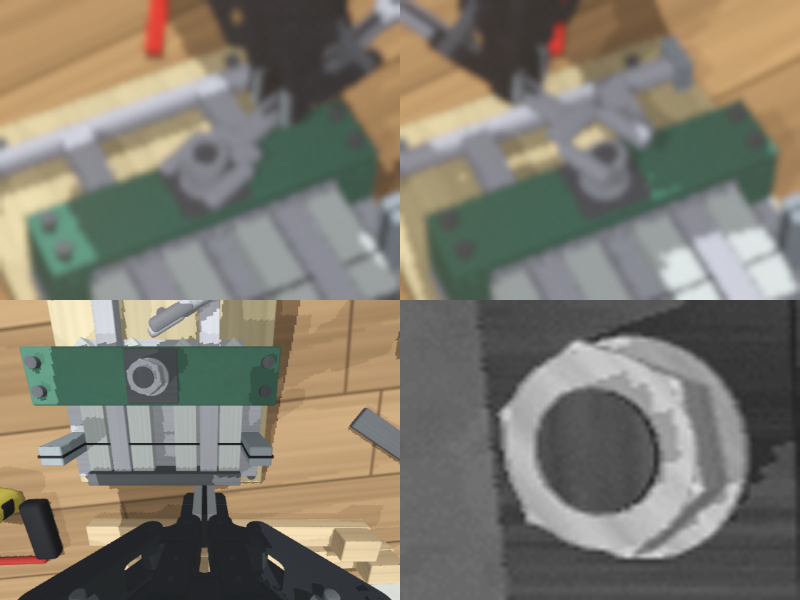

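The grip lost the spanner during the lift: the opening reads 0 and the spanner handle lies near the roller at panel position (185,318). The nut's hexagon now reads about 5.53 rad. I'll clear the arm, then locate the spanner.

Run:
```python
from h import *
bot.move_l(J(.04,.045,.30),feed=.2)
bot.move_pose(J(-.19,.0,.34),down(JY)); w=snap("wrist","w8"); st()
claw.gripper_to(.6)
bot.move_pose([.42,-.40,.30],down(-.1)); a=snap("scene","s8"); t=snap("top","t8"); st()
r=cv2.resize(t["img"][100:275,225:325],(240,420),interpolation=2)
b=cv2.resize(a["img"][190:280,100:500],(800,180),interpolation=2)
cv2.imwrite("pics/v8.png",np.vstack([np.hstack([w["img"],r]),b]))
print(proj(t,[J(-.02,0,.12),J(-.13,0,.04)]),proj(w,[J(-.02,0,.12),J(-.13,0,.04)]))
```

```text
t 98.2 eef [ 0.4254 -0.0135  0.3399] rpy [-3.142  0.    -0.116] F [-0.2  0.1 -0.2] op -0.001 gf 0.0 q [-0.23  0.03  0.02  1.56  0.    3.03]
t 100.3 eef [ 0.4206 -0.3988  0.3007] rpy [ 3.141e+00 -1.000e-03 -9.800e-02] F [0.7 0.5 0.3] op 0.602 gf 0.0 q [-0.9   0.3   0.26  1.52  0.    2.34]
[[286.49815258 163.04986335]
 [281.2235342  206.46373015]] [[287.09596241  10.39370281]
 [286.73493739 121.41200767]]
```

View pics/v8.png

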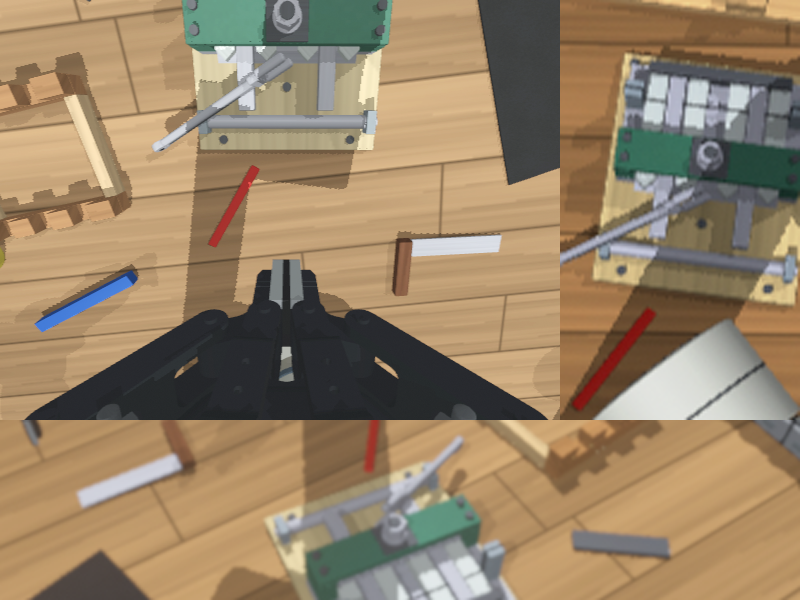

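The spanner lies on its narrow edge across bar 1's tail and the left roller cheek. In the wrist panel its tail is at (155,148) and its head at about (290,60). Both bar tails are at equal depth, so the bars appear undisturbed. I'll triangulate the spanner and measure the bars and the hexagon numerically.

```bash
cat >> h.py <<'E'
def tri(*obs):
    A=np.zeros((3,3)); b=np.zeros(3)
    for d,p in obs:
        R,t=cam(d); c=-R.T@t; v=R.T@np.array([(p[0]-d["cx"])/d["fx"],(p[1]-d["cy"])/d["fy"],1]); v/=np.linalg.norm(v)
        M=np.eye(3)-np.outer(v,v); A+=M; b+=M@c
    X=np.linalg.solve(A,b); return X,[np.linalg.norm(proj(d,X)[0]-p) for d,p in obs]
def toJ(P): P=np.asarray(P,float)[:2]-JO; c,s=np.cos(JY),np.sin(JY); return np.array([c*P[0]+s*P[1],-s*P[0]+c*P[1]])
E
python3 - <<'E'
from h import *
w,a,t=load("w8"),load("s8"),load("t8")
for n,o in (("tail",[(w,(156,148)),(a,(330.5,199))]),("head",[(w,(291,60)),(t,(288,177))])):
    X,e=tri(*o); print(n,X.round(4),"jig",toJ(X).round(4),np.round(e,1))
# spanner centre line in each image: bright pixels near the line tail-head
def line(d,p,q,name,thr=125,hw=9):
    p,q=np.array(p,float),np.array(q,float); L=np.linalg.norm(q-p); u=(q-p)/L; v=np.array([-u[1],u[0]]); out=[]
    for s in np.arange(-6,L+7,L/14):
        prof=[]
        for k in range(-hw,hw+1):
            x,y=p+s*u+k*v
            if 0<=x<559 and 0<=y<419: B=d["img"][int(round(y)),int(round(x))].astype(int); prof.append(int(B.mean()) if B.max()-B.min()<45 else 0)
        print(name,(p+s*u).round(0),prof)
line(w,(156,148),(291,60),"w"); line(t,(222,208),(288,177),"t",hw=6)
# bar tails
for y in(.05,-.05): print("tail exp",proj(w,[J(-.115,y,.06)]).round(1))
for x in (247,326): print([int(v.mean()) for v in w["img"][96:120,x]])
E
```

```text
tail [0.4713 0.1623 0.0443] jig [-0.1647  0.18  ] [1.4 0.6]
head [ 0.544  -0.0339  0.1656] jig [-0.0697 -0.0065] [3.3 1.1]
w [151. 151.] [0, 0, 0, 0, 0, 0, 0, 0, 0, 0, 0, 0, 0, 0, 0, 0, 0, 0, 0]
w [161. 145.] [0, 0, 0, 0, 212, 218, 213, 213, 217, 219, 219, 166, 140, 84, 91, 0, 0, 0, 0]
w [170. 139.] [0, 0, 0, 0, 190, 190, 217, 217, 219, 218, 212, 212, 147, 98, 0, 0, 0, 0, 0]
w [180. 132.] [0, 0, 0, 0, 165, 210, 216, 217, 219, 218, 215, 188, 107, 121, 0, 0, 0, 0, 0]
w [190. 126.] [0, 0, 0, 117, 148, 152, 150, 150, 149, 142, 135, 98, 70, 103, 0, 0, 0, 0, 0]
w [199. 120.] [0, 0, 0, 147, 148, 151, 150, 148, 145, 139, 121, 93, 68, 79, 139, 140, 140, 140, 140]
w [209. 114.] [151, 152, 143, 145, 145, 149, 148, 147, 143, 133, 133, 99, 68, 120, 137, 166, 166, 170, 165]
w [218. 107.] [153, 153, 141, 169, 206, 209, 213, 214, 213, 210, 121, 73, 80, 130, 130, 130, 130, 130, 144]
w [228. 101.] [129, 130, 139, 191, 206, 211, 211, 214, 210, 207, 156, 104, 127, 127, 135, 135, 134, 135, 134]
w [238.  95.] [132, 132, 173, 197, 209, 210, 212, 213, 210, 192, 153, 130, 104, 221, 221, 220, 220, 220, 221]
w
[... 1402 characters left out ...]
 181, 132, 144, 145, 155, 138, 103, 98, 98, 83]
t [273. 184.] [103, 103, 81, 119, 157, 185, 155, 102, 113, 114, 82, 86, 85]
t [278. 182.] [150, 105, 102, 141, 175, 184, 136, 98, 106, 106, 95, 83, 84]
t [283. 180.] [79, 98, 97, 99, 105, 101, 73, 73, 88, 105, 101, 79, 79]
t [287. 177.] [49, 47, 35, 70, 90, 85, 90, 87, 86, 87, 89, 88, 87]
t [292. 175.] [88, 52, 53, 52, 52, 51, 48, 85, 107, 105, 105, 105, 93]
tail exp [[247.3 109.8]]
tail exp [[326.3 110. ]]
[223, 223, 223, 223, 223, 223, 223, 223, 222, 205, 205, 159, 159, 161, 129, 156, 148, 148, 147, 123, 143, 150, 164, 166]
[161, 161, 161, 160, 159, 160, 159, 159, 159, 159, 159, 159, 160, 162, 132, 150, 150, 150, 151, 144, 151, 157, 162, 167]
```

The bar tails are where they belong. Next, compute the nut angle from the sharp oblique view and the spanner's grip point.

Run:
```python
from h import *
d=load("nut4")
P=np.array([(177,45),(283,80),(233,253),(130,220),(103,115)])/4.1667+[153,72]
W=ray(d,P,.12)[:,:2]; Q=np.array([toJ(p) for p in W])
from scipy.optimize import least_squares
f=lambda v:[np.linalg.norm(q-v[:2])-.01386 for q in Q]
c=least_squares(f,Q.mean(0)).x; print("centre",c.round(4),"r",[round(np.linalg.norm(q-c)*1e3,1) for q in Q])
an=np.degrees(np.arctan2(*(Q-c).T[::-1])); print(an.round(1),(an%60).round(1))
th=-(np.exp(1j*np.radians(6*(an+30))).mean()); ph=np.angle(np.exp(1j*np.radians(6*(an-30))).mean())/6; print("theta cand",[(-ph+k*np.pi/3).round(3) for k in range(3,7)])
w=load("w8")
for p in ((197.6,117.9),(216.6,104.9),(236.4,92.5)):
    for z in (.065,.072): print(p,z,toJ(ray(w,[p],z)[0]).round(4))
```

```text
centre [-0.0203  0.0004] r [np.float64(13.3), np.float64(13.9), np.float64(13.3), np.float64(13.9), np.float64(13.8)]
[-168.7  129.4   11.2  -51.3 -109.2] [11.3  9.4 11.2  8.7 10.8]
theta cand [np.float64(3.486), np.float64(4.533), np.float64(5.58), np.float64(6.627)]
(197.6, 117.9) 0.065 [-0.1247  0.1124]
(197.6, 117.9) 0.072 [-0.1244  0.1105]
(216.6, 104.9) 0.065 [-0.1091  0.0874]
(216.6, 104.9) 0.072 [-0.1091  0.086 ]
(236.4, 92.5) 0.065 [-0.0946  0.0621]
(236.4, 92.5) 0.072 [-0.0948  0.061 ]
```

The nut reads 5.58 rad, fully tight within the measuring error. Now recover the spanner gently from where it leans.

Run:
```python
from h import *
y=-1.148; p=J(-.105,.0795,0)[:2]
claw.gripper_to(.6); bot.move_pose([*p,.20],down(y+np.pi)); bot.move_l([*p,.10],feed=.15); bot.move_l([*p,.063],feed=.04); st()
claw.gripper_to(0.); s=st()
if s["opening"]>.05:
    bot.move_l([*p,.085],feed=.04); st(); bot.move_l([*p,.24],feed=.15); st()
    a=snap("scene","s9")
```

```text
t 104.2 eef [0.5191 0.0556 0.0632] rpy [3.141 0.    1.994] F [-0.3  0.2  0.8] op 0.598 gf 0.0 q [-0.05  0.32 -0.35  0.9   0.    1.09]
t 104.6 eef [0.5191 0.0555 0.0633] rpy [3.141 0.    1.993] F [-0.6 -0.5  2.4] op 0.094 gf 57.4 q [-0.05  0.32 -0.35  0.9  -0.    1.09]
t 105.3 eef [0.5189 0.0556 0.085 ] rpy [ 3.142 -0.     1.994] F [-0.8  0.9 -2.4] op 0.095 gf 57.1 q [-0.05  0.3  -0.31  0.96  0.    1.09]
t 106.5 eef [0.5186 0.0556 0.2391] rpy [-3.140e+00 -1.000e-03  1.994e+00] F [-0.4 -0.3 -2.6] op 0.089 gf 57.1 q [-0.05  0.21 -0.03  1.34 -0.    1.09]
```

The opening of about 10 mm confirms the spanner is held on edge. To lay it flat, I'll tilt the tool about 45° around the handle before releasing. First check which tilted poses the arm can reach.

```bash
cat >> h.py <<'E'
from scipy.spatial.transform import Rotation as Ro
MAT=np.array([.501,-.384]); MY=.254
def tilt(s_yaw,b,p=-.25): return (Ro.from_euler('z',s_yaw+np.pi)*Ro.from_euler('x',b)*Ro.from_euler('y',p)*Ro.from_euler('x',np.pi))
def cand(s_yaw,b): return MAT+.012*np.array([np.cos(s_yaw),np.sin(s_yaw)])
E
python3 - <<'E'
from h import *
print(st()["time"])
for s in (MY,MY+np.pi):
    for b in (.8,-.8):
        R=tilt(s,b); g=cand(s,b); z=R.apply([0,0,1]).round(2); o=R.as_euler('xyz')
        print(round(s,2),b,"approach",z,[None if (q:=kin.inverse_kinematics([*g,h],o)) is None else np.round(q,2) for h in (.026,.15)])
E
```

```text
t 106.6 eef [0.5186 0.0556 0.239 ] rpy [-3.140e+00 -1.000e-03  1.994e+00] F [-0.1 -1.5 -3.3] op 0.096 gf 57.1 q [-0.05  0.21 -0.03  1.34  0.    1.09]
106.5583
0.25 0.8 approach [-0.06 -0.73 -0.68] [array([-0.45,  0.49, -0.52,  0.19, -0.76, -0.75]), array([-0.45,  0.33, -0.37,  0.49, -0.76, -0.75])]
0.25 -0.8 approach [-0.41  0.61 -0.68] [None, None]
3.4 0.8 approach [ 0.06  0.73 -0.68] [array([-1.02,  0.93,  0.4 ,  1.76,  0.46,  1.8 ]), None]
3.4 -0.8 approach [ 0.41 -0.61 -0.68] [array([-0.71,  0.37, -0.95, -0.56, -0.19,  1.99]), array([-0.71,  0.11, -0.78, -0.13, -0.19,  1.99])]
```

Run:
```python
from h import *
s=MY; R=tilt(s,.8); o=list(R.as_euler('xyz')); g=cand(s,.8)
bot.move_pose([*g,.25],down(s+np.pi)); bot.move_pose([*g,.16],o); bot.move_l([*g,.04],feed=.1); x=st(); f0=x["force"][2]
for z in np.arange(.038,.0235,-.002):
    bot.move_l([*g,z],feed=.03); x=monitor.get_state(); print("%.4f"%x["eef_pos"][2],(x["force"][2]-f0).round(1))
    if x["force"][2]-f0>4: break
claw.gripper_to(.22); e=np.array(monitor.get_state()["eef_pos"]); a=R.apply([0,0,1]); st()
bot.move_l(e-a*.04,feed=.06); claw.gripper_to(.5); bot.move_l(e-a*.10,feed=.15); 
bot.move_pose([.42,-.36,.30],down(-.1)); d=snap("wrist","w10"); st()
b,gr,r=[d["img"][...,i].astype(int) for i in range(3)]
m=((r>90)&(abs(b-r)<30)).astype(np.uint8); m[:, :150]=0; m[:,400:]=0; m[265:]=0
cs=sorted(cv2.findContours(m,cv2.RETR_EXTERNAL,cv2.CHAIN_APPROX_NONE)[0],key=cv2.contourArea)[::-1][:3]
for c in cs:
    if cv2.contourArea(c)<60: continue
    P=ray(d,c[:,0],.014)[:,:2].astype(np.float32); print(cv2.minAreaRect(P),cv2.contourArea(c),c[:,0].min(0),c[:,0].max(0))
m=((r<75)&(abs(b-r)<30)).astype(np.uint8); m[265:]=0; m[:, :150]=0; m[:,420:]=0
c=max(cv2.findContours(m,cv2.RETR_EXTERNAL,cv2.CHAIN_APPROX_NONE)[0],key=cv2.contourArea); P=ray(d,c[:,0],.004)[:,:2].astype(np.float32); print("mat",cv2.minAreaRect(P),c[:,0].min(0),c[:,0].max(0))
```

```text
t 110.6 eef [ 0.513  -0.3812  0.0407] rpy [-2.325 -0.172 -3.069] F [-0.2  0.5 -2.1] op 0.093 gf 57.4 q [-0.45  0.47 -0.51  0.22 -0.76 -0.75]
0.0382 -0.5
0.0358 -0.3
0.0338 -0.7
0.0318 -0.3
0.0298 -0.2
0.0278 -0.3
0.0258 -0.0
0.0240 1.3
t 112.9 eef [ 0.5127 -0.381   0.0241] rpy [-2.326 -0.173 -3.069] F [-0.2 -0.3 -0.9] op 0.219 gf 0.5 q [-0.45  0.5  -0.52  0.18 -0.76 -0.75]
t 117.2 eef [ 0.4201 -0.3599  0.2996] rpy [-3.141  0.    -0.099] F [0.4 0.4 0. ] op 0.499 gf 0.0 q [-0.86  0.26  0.19  1.5  -0.    2.38]
((0.4981323182582855, -0.377449631690979), (0.21596215665340424, 0.04836399108171463), 14.522974014282227) 2669.0 [246   9] [327 184]
mat ((0.5031512975692749, -0.3824509382247925), (0.27833813428878784, 0.13879959285259247), 14.379654884338379) [205   0] [376 213]
```

The spanner lies flat and centred on its mat (216 x 48 mm footprint). One last numeric check that the bars and nut are unchanged since the spanner was picked up.

Run:
```python
from h import *
claw.gripper_to(0.); bot.move_pose(J(-.19,.0,.34),down(JY)); w=snap("wrist","w11"); o=load("w8")
for y in(.05,-.05):
    u=proj(w,[J(-.115,y,.06)])[0].round(1); c=int(u[0]); print("tail exp",u,[int(v.mean()) for v in w["img"][98:116,c]])
A=cv2.cvtColor(w["img"][:40,268:308],cv2.COLOR_BGR2GRAY).astype(int); B=cv2.cvtColor(o["img"][:40,268:308],cv2.COLOR_BGR2GRAY).astype(int)
print("nut diff",np.abs(A-B).mean(),(np.abs(A-B)>25).mean())
# tail edges for both bars at home, and top view of tape/offcut vs start
t=snap("top","t11"); t0=load("top0")
for n,(x,y) in(("tape",(378,127)),("off",(190,133))):
    a,b=[q["img"][y-20:y+20,x-22:x+22].astype(int) for q in(t,t0)]; print(n,(np.abs(a-b).max(2)>50).mean())
bot.move_l(J(-.19,0,.40)); st()
```

```text
tail exp [246.7 110.1] [223, 223, 222, 222, 223, 222, 221, 190, 158, 158, 158, 158, 132, 146, 146, 146, 146, 127]
tail exp [325.7 110.1] [160, 160, 160, 160, 160, 159, 159, 159, 159, 159, 159, 158, 134, 149, 149, 149, 149, 143]
nut diff 6.063125 0.071875
tape 0.028409090909090908
off 0.0
t 119.6 eef [ 0.4255 -0.0139  0.3992] rpy [-3.142e+00  1.000e-03 -1.170e-01] F [ 0.5  0.2 -1. ] op -0.000 gf 0.0 q [-0.23  0.05  0.19  1.71 -0.    3.03]
```

```bash
python3 -c "
from h import *
print(finish_job())"
```

```text
the job is handed in; nothing more can be done
None
```

Handed in: both bars are home in slots 1 and 3, the nut was spun down with the fingers and then tightened with the spanner to about 5.58 of 5.6 rad (read off the camera; I never felt a hard stop), and the spanner, which slipped from the grip once and fell onto the jig, was picked up and laid flat on its mat, with the tape measure and offcut left where they were.

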